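# Pack the specimen carrier

### The arm

A 6-joint arm with a two-finger parallel gripper is mounted at the origin on the work surface. World frame = base frame: x ahead of the robot, y to its left, z up, the work surface at z = 0. Lengths are in m, angles in rad, forces in N, time in s.
With the tool pointing down it reaches from about 0.4 to 0.925 m from the base axis. Payload 3.4 kg.
Tool frame: the origin (TCP) lies at the very end of the fingers, on their centre line; the grasp point (between the pads) lies 19 mm behind it; z points along the fingers, y is the line along which they close (so a half turn about z gives the same grasp; the last joint's range is limited). The gripper opens to 85 mm and grips with 20 to 120 N. Pads are 22 mm wide; open, the fingers measure 114 mm over their backs; the gripper's body (76 mm by 85 mm) begins 54 mm behind the grasp point. The pads swing forward as they close: fully open they stand 13 mm farther back than shut.
Start: joints at [1.252, 0.307, 1.506, -0, 1.328, -0.073], TCP at [0.139, 0.558, 0.231] pointing down, gripper open.
Joint ranges: [-3.12, 3.12], [-1.05, 2.28], [0.14, 2.33], [-1.42, 4.57], [0.1, 2.73], [-2.68, 2.68]. Speed limits (rad/s): [2.57, 2.57, 3.14, 3.14, 3.14, 3.14].

### API

Orientations are given as a unit quaternion [x, y, z, w].
In Python, from cell import arm gives the robot as it stands. The module is installed in compiled form; this text tells all that it offers.
- The arm moves only by the tool arm_command, never from a script. Its argument "deltas" is one flat list of numbers, 7 for each row, row after row: the turn, a rotation vector about the world's x, y, z in units of 5 degrees (1.0 is 5 degrees), then the shift along the world's x, y, z in m, then the finger opening in m, from 0 to 0.0854. In form: [ax, ay, az, dx, dy, dz, hand, ax, ay, az, dx, dy, dz, hand, ...]. A call has 1 to 12 rows; each row is the pose to reach, as a shift and turn from the pose commanded when the call began; what a row does not reach only later rows make up. A row lasts 1/12 s, in which the tool goes at most 41.7 mm and 7.16 degrees, less where a joint would pass 70% of its speed; a pose out of reach is approached as far as the arm can. A call with a gripper value outside its range is refused whole. The fingers move at their own pace and stop on an object; the grip force is fixed at half the most. Time passes only in rows, so rows that repeat a pose let the fingers close. It gives the time, the measured TCP pose, the force, the opening and the grip force at its end, in the units of the state.
- arm.state(): the state, without advancing time (a new reading comes with each control period).
- arm.camera(name): name is "side" or "top" or "wrist"; returns a dict with "frame" (400x640x3 uint8, blue, green, red), "depth" (400x640 float32, m along the optical axis (not along the pixel's ray), 0 where there is no reading), "vfov" (degrees; the focal length in pixels is half the picture's height over the tangent of half this angle, whatever the lens; pixels are square), "cx", "cy" (the principal point, pixels), "D" ([k1, k2, p1, p2, k3] as OpenCV has them; the pictures are not rectified), "R" (3x3) and "t" (3): a world point X has camera coordinates R X + t; the wrist camera has in their place "tool_from_camera" (4x4, takes a point from camera to tool coordinates, whose origin is the TCP and whose axes are the flange's). Camera axes: x right, y down, z forward; pixel columns grow to the right and rows downward; lengths in m; the calibration is good to about 2 mm. A picture is of the moment at which its call begins: read the wrist's pose just before it.
- arm.job_done(): hands the job in; it is judged then, once.
Trained networks look in a picture, given as the dict that the camera call returned (one of the last four; its "shot" number tells which), for a name from the list of things; names that differ only in an ending like _2 or _b are one class to them, and where a whole thing is asked for, a point or a joint stands for the part that bears it (a point fixed in the world has none). Each returns a list of dicts, best first, with "score" (0 to 1); they miss things now and then, are a little off and sometimes report something else, mostly with a low value. They report only what shows in the picture. A call takes as long as a camera call.
- arm.find_in(picture, thing): "at" ([row, column] in pixels, amid what is visible of it).
- arm.tip_of(picture, thing): "at" ([row, column] in pixels: a listed point, or the origin of a listed thing).
The state is a dict: "clock": time; "q": joint angles; "joint_vel": joint speeds; "tau": joint torques, N m; "tool_pos": TCP position; "tool_rot": TCP orientation; "force": force on the tool from outside, world axes, zero at the start; "wrist_torque": the same for the moment, N m; "finger_gap": finger opening in m; "grip_force": force on a finger pad.
Only numpy, scipy, OpenCV 4.12 (cv2) and the standard library are available. Lean on these libraries where they do the work, as an engineer would, in place of code of your own. Each camera call takes 0.05 s, during which the arm holds its last target. There are 200 camera calls.

### The job

Finish packing the open grey specimen carrier: stand the blue-capped jar and the green-banded carton upright in the free space beside the brown bottle, all three on the carrier's floor. Set them down gently, do not drop them, and leave the other jars and the orange carton where they stand.

Things in the scene. Friction and masses are not known exactly. Their poses are not given: they have to be found in the camera images.
- jar_blue: sample jar to be packed, white body, blue cap, 46 mm across, straight-sided, same width from foot to cap, 95 mm tall, standing upright; the cap is the top 24 mm. Origin: centre of its underside, z up. About 0.12 kg.
- carton_green: white kit carton to be packed, with a green band round it and a green stripe across its top, standing upright: 44 mm along its own x, 52 mm along its own y, 95 mm tall. Origin: centre of its underside, z up. About 0.15 kg.
- bottle_brown: brown glass bottle with a black cap, already standing loose in the carrier against its +x end; 56 mm across, 95 mm tall (cap, the top 21 mm, 40 mm across). Origin: centre of its underside, z up. About 0.2 kg. It stays in the carrier.
- carrier: open-topped grey plastic carrier, without dividers, fixed to the bench; outside 195 mm along its own x, 86 mm along its own y, 50 mm high, walls and floor 5 mm thick, so the inside is 185 x 76 mm. Origin: centre of its underside; x along its length, towards the end with the bottle. It stands to the left or the right of the jars and cartons; a blue tube rack (190 x 80 mm, 90 mm tall) stands on the other side.
- carrier_floor (a point): centre of the carrier's inner floor, 5 mm above the bench, axes as the carrier's
- jar_red: bystander: sample jar with a red cap, 46 mm across, straight-sided, same width from foot to cap, 95 mm tall, standing upright; the cap is the top 24 mm. Origin: centre of its underside, z up.
- jar_yellow: bystander: sample jar with a yellow cap, 46 mm across, straight-sided, same width from foot to cap, 95 mm tall, standing upright; the cap is the top 24 mm. Origin: centre of its underside, z up.
- carton_orange: bystander: white carton with an orange band and orange top stripe, standing upright: 44 mm along its own x, 52 mm along its own y, 95 mm tall. Origin: centre of its underside, z up.

How it is judged:
At the end, for the whole second after the job is handed in: The blue-capped jar, the green-banded carton and the brown bottle all stand inside the carrier's walls, feet within 10 mm of its inner floor, within 10 degrees of upright, at rest (x of jar_blue in the frame of carrier_floor between -0.0925 and 0.0925 m and y of jar_blue in the frame of carrier_floor between -0.038 and 0.038 m and z of jar_blue in the frame of carrier_floor between -0.01 and 0.01 m and angle between each of jar_blue, carton_green, bottle_brown's own z axis and vertical below 0.175 rad and linear speed of each of jar_blue, carton_green, bottle_brown below 0.03 m/s and x of carton_green in the frame of carrier_floor between -0.0925 and 0.0925 m and y of carton_green in the frame of carrier_floor between -0.038 and 0.038 m and z of carton_green in the frame of carrier_floor between -0.01 and 0.01 m and x of bottle_brown in the frame of carrier_floor between -0.0925 and 0.0925 m and y of bottle_brown in the frame of carrier_floor between -0.038 and 0.038 m and z of bottle_brown in the frame of carrier_floor between -0.01 and 0.01 m); the robot touches nothing.
It fails at once if another jar or the orange carton is moved by more than 30 mm or tipped over (distance of any of jar_red, jar_yellow, carton_orange from where it was at the start of the episode above 0.03 m or angle between any of jar_red, jar_yellow, carton_orange's own z axis and vertical above 0.5 rad).
It fails at once if the blue-capped jar is dropped (falls faster than 0.6 m/s with no finger on it: a drop of about 20 mm or more) (linear speed of jar_blue above 0.6 m/s and contact force between the fingers and jar_blue below 0.05 N).
It fails at once if the green-banded carton is dropped (falls faster than 0.6 m/s with no finger on it: a drop of about 20 mm or more) (linear speed of carton_green above 0.6 m/s and contact force between the fingers and carton_green below 0.05 N).
It fails at once if the brown bottle is tipped over by more than 30 degrees (angle between bottle_brown's own z axis and vertical above 0.52 rad).
It also fails if it takes over 59 s, if anything falls off the work surface, if the arm or the gripper's body presses on something with over 40 N, if the wrist force passes 120 N, or if a joint passes its speed limit or range.

## Working session

There is one attempt and no reset: what is moved stays moved. The work goes in short steps, Python scripts to look and compute and a tool call to move; the robot and the scene stay as the last step left them, time stands still between calls to the robot, and variables do not carry over. Pictures are saved under pics/ and viewed, at most 10 in all, crops included, and the job is handed in when it is done.

Besides the shell and the picture viewer there is one more tool, called after "Call:" by a JSON object that holds its "fn" and its "kwargs". arm_command: Moves the arm, as the interface text tells. Its arguments: {"type":"object","properties":{"deltas":{"type":"array"}},"required":["deltas"]}

```bash
mkdir -p pics; cat > h.py <<'E'
import numpy as np, cv2
from cell import arm
from scipy.spatial.transform import Rotation as Ro
def K(p):
    f=200/np.tan(np.radians(p["vfov"])/2); return np.array([[f,0,p["cx"]],[0,f,p["cy"]],[0,0,1]])
def pose(p,st=None):
    if "R" in p: R=np.array(p["R"]);t=np.array(p["t"]);return R.T,-R.T@t
    T=np.array(p["tool_from_camera"]);R=Ro.from_quat(st["tool_rot"]).as_matrix()
    return R@T[:3,:3],R@T[:3,3]+np.array(st["tool_pos"])
def cloud(p,st=None):
    h,w=p["depth"].shape;v,u=np.mgrid[:h,:w]
    n=cv2.undistortPoints(np.stack([u.ravel(),v.ravel()],1).astype(np.float32)[:,None],K(p),np.array(p["D"],float))[:,0]
    d=p["depth"].ravel()[:,None];R,c=pose(p,st)
    X=np.hstack([n,np.ones((len(n),1))])*d@R.T+c
    X[d[:,0]==0]=np.nan
    return X.reshape(h,w,3)
E
python3 - <<'E'
from h import *
st=arm.state();print(st)
a=arm.camera("top");b=arm.camera("side");w=arm.camera("wrist")
cv2.imwrite("pics/top.png",a["frame"]);cv2.imwrite("pics/side.png",b["frame"])
np.savez("m.npz",top=cloud(a),topf=a["frame"],side=cloud(b),sidef=b["frame"])
C=cloud(a);S=cloud(b)
for n in ["jar_blue","carton_green","bottle_brown","carrier","jar_red","jar_yellow","carton_orange"]:
    for p,X,l in((a,C,"top"),(b,S,"side")):
        for r in arm.find_in(p,n)[:1]:
            i,j=np.round(r["at"]).astype(int);print(n,l,i,j,r["score"],X[i,j].round(3))
print(a["R"],a["t"],a["vfov"])
E
```

```text
{'clock': 0.0, 'q': array([ 1.25252200e+00,  3.07537392e-01,  1.50767483e+00, -3.62784810e-06,
        1.32842256e+00, -7.35112268e-02]), 'joint_vel': array([-0.0030387 ,  0.00078775, -0.00023385,  0.00077669,  0.00079958,
       -0.00141489]), 'tau': array([-1.27340678e-03, -4.57557607e+01, -2.51909512e+01, -2.83061781e-04,
        1.31937914e-02,  2.32480275e-06]), 'tool_pos': array([0.13914658, 0.5571789 , 0.23040091]), 'tool_rot': array([ 1.22075792e-01,  9.92520256e-01, -1.00187903e-03, -1.97015660e-04]), 'force': array([ 0.17206433,  0.85658137, -0.15883262]), 'wrist_torque': array([-0.06089392,  0.00451984, -0.02892787]), 'grip_force': 0.0, 'finger_gap': 0.08506883528557226}
jar_blue top 251 272 0.67 [0.448 0.088 0.094]
jar_blue side 185 257 0.74 [0.449 0.067 0.076]
carton_green top 137 276 0.59 [0.661 0.086 0.095]
carton_green side 163 354 0.58 [0.671 0.06  0.066]
bottle_brown top 173 480 0.64 [ 0.592 -0.299  0.094]
bottle_brown side 317 428 0.62 [ 0.595 -0.332  0.086]
carrier top 211 468 0.82 [ 0.534 -0.306  0.004]
carrier side 343 374 0.8 [ 0.529 -0.303  0.003]
jar_red top 195 314 0.64 [0.549 0.014 0.095]
jar_red side 194 314 0.74 [ 0.546 -0.009  0.078]
jar_yellow top 249 372 0.84 [ 0.451 -0.089  0.096]
jar_yellow side 247 288 0.61 [ 0.452 -0.119  0.081]
carton_orange top 135 369 0.76 [ 0.665 -0.09   0.095]
carton_orange side 214 401 0.56 [ 0.675 -0.128  0.079]
[[-1.55109195e-03 -9.99982653e-01  5.68227191e-03]
 [-9.78458921e-01  3.44629977e-04 -2.06441328e-01]
 [ 2.06435789e-01 -5.88007912e-03 -9.78442482e-01]] [-0.00644271  0.55333109  0.64779408] 57.294578492152056
```

View pics/top.png

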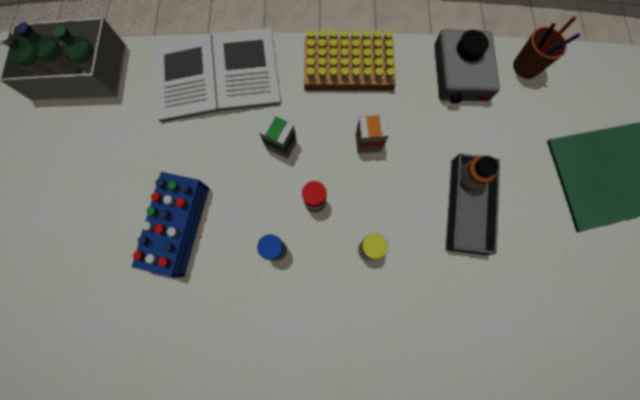

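View pics/side.png

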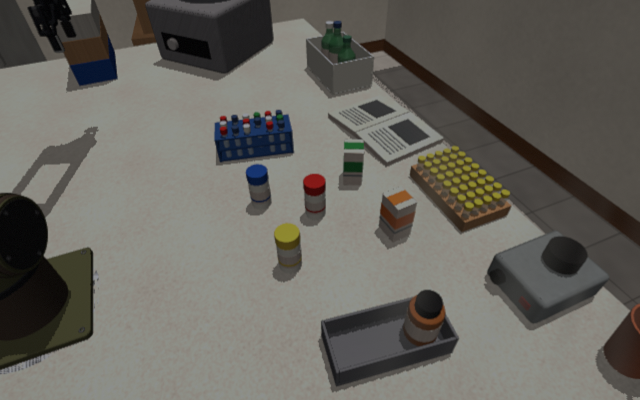

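```bash
python3 - <<'E'
from h import *
m=np.load("m.npz");P=np.vstack([m["top"].reshape(-1,3),m["side"].reshape(-1,3)]);T=m["top"].reshape(-1,3)
for l,Q in(("top",T),("side",m["side"].reshape(-1,3))):
  for n,c in dict(blue=(.448,.088),green=(.661,.086),red=(.549,.014),yel=(.451,-.089),orange=(.665,-.09),bottle=(.6,-.306)).items():
    s=Q[(np.hypot(*(Q[:,:2]-c).T)<.045)&(Q[:,2]>.088)&(Q[:,2]<.105)][:,:2].astype(np.float32)
    if len(s)<5: continue
    print(l,n,len(s),"circ",np.array(cv2.minEnclosingCircle(s)[0]).round(4),round(cv2.minEnclosingCircle(s)[1],4),"rect",np.round(np.hstack(cv2.minAreaRect(s)),4))
  s=Q[(np.hypot(*(Q[:,:2]-(.54,-.306)).T)<.14)&(Q[:,2]>.044)&(Q[:,2]<.054)][:,:2].astype(np.float32)
  print(l,"carrier",len(s),np.round(np.hstack(cv2.minAreaRect(s)),4))
# close-up of green top
f=m["topf"];a=cv2.resize(f[100:170,240:330],(450,350));b=cv2.resize(f[145:260,440:505],(260,460));
c=np.zeros((460,720,3),np.uint8);c[:350,:450]=a;c[:,455:715]=b;cv2.imwrite("pics/c.png",c)
E
```

```text
top blue 530 circ [0.4556 0.0928] 0.023 rect [4.55600e-01 9.26000e-02 4.46000e-02 4.44000e-02 8.99357e+01]
top green 631 circ [0.678 0.087] 0.0334 rect [6.78900e-01 8.71000e-02 5.32000e-02 4.51000e-02 6.35186e+01]
top red 483 circ [0.5546 0.0139] 0.0232 rect [5.54300e-01 1.40000e-02 4.43000e-02 4.46000e-02 1.81305e+01]
top yel 521 circ [ 0.4569 -0.0952] 0.0233 rect [ 0.4572 -0.0946  0.0445  0.0444  0.0248]
top orange 585 circ [ 0.6826 -0.099 ] 0.0322 rect [ 0.6841 -0.099   0.0454  0.0509  5.2273]
top bottle 378 circ [ 0.6059 -0.3124] 0.021 rect [ 6.04500e-01 -3.11900e-01  3.94000e-02  3.81000e-02  8.95641e+01]
top carrier 818 [ 0.5446 -0.3068  0.0877  0.1957 82.0207]
side blue 276 circ [0.4551 0.0895] 0.0239 rect [4.56100e-01 8.79000e-02 4.27000e-02 4.44000e-02 6.20702e+01]
side green 306 circ [0.6786 0.0826] 0.0324 rect [6.79600e-01 8.31000e-02 5.44000e-02 4.27000e-02 6.44935e+01]
side red 304 circ [0.5558 0.0103] 0.024 rect [5.54100e-01 1.00000e-02 4.43000e-02 4.45000e-02 1.38239e+01]
side yel 437 circ [ 0.4577 -0.0981] 0.0233 rect [ 4.57200e-01 -9.86000e-02  4.44000e-02  4.45000e-02  6.71388e+01]
side orange 460 circ [ 0.6855 -0.1032] 0.0332 rect [ 0.6845 -0.1029  0.0466  0.0534  3.0165]
side bottle 593 circ [ 0.6061 -0.3169] 0.0204 rect [ 0.6061 -0.3167  0.0398  0.039  16.991 ]
side carrier 1352 [ 0.5457 -0.3103  0.0861  0.1952 82.3025]
```

View pics/c.png

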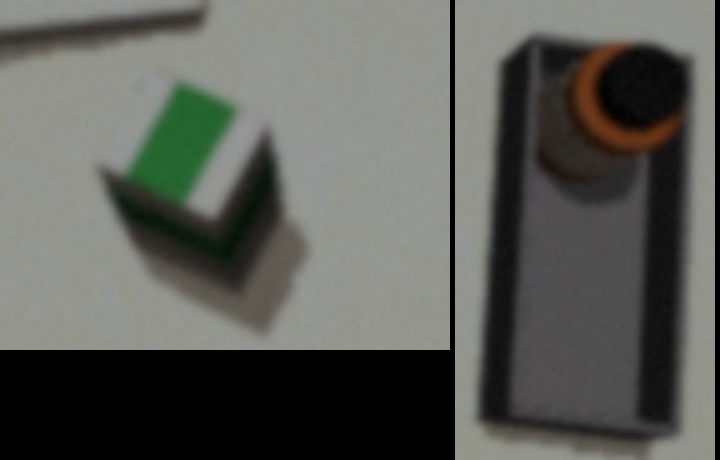

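Call:
{"fn": "arm_command", "kwargs": {"deltas": [0.1, 0, 0.1, 0.03, -0.03, 0, 0.085, 0, 0, 0.3, 0.06, -0.06, 0, 0.085, 0, 0, 0.5, 0.09, -0.1, 0, 0.085, 0, 0, 0.7, 0.12, -0.14, 0, 0.085, 0, 0, 0.9, 0.15, -0.18, 0, 0.085, 0, 0, 1.1, 0.18, -0.22, -0.01, 0.085, 0, 0, 1.2, 0.21, -0.26, -0.015, 0.085, 0, 0, 1.2, 0.235, -0.3, -0.02, 0.085, 0, 0, 1.2, 0.26, -0.34, -0.025, 0.085, 0, 0, 1.2, 0.28, -0.38, -0.03, 0.085, 0, 0, 1.2, 0.3, -0.42, -0.03, 0.085, 0, 0, 1.2, 0.316, -0.45, -0.03, 0.085]}}

```text
clock: 1.85
tool_pos: [0.4304, 0.1532, 0.2034]
tool_rot: [0.07, 0.998, 0.0, 0.0]
force: [0.4, 0.3, 0.3]
finger_gap: 0.0849
grip_force: 0.0
```

Call:
{"fn": "arm_command", "kwargs": {"deltas": [0, 0, 0, 0, -0.017, 0, 0.085, 0, 0, 0, 0, -0.017, 0, 0.085, 0, 0, 0, 0, -0.017, 0, 0.085]}}

```text
clock: 2.1
tool_pos: [0.4298, 0.1373, 0.2035]
tool_rot: [0.072, 0.997, 0.0, -0.0]
force: [0.0, -0.8, 0.1]
finger_gap: 0.0853
grip_force: 0.0
```

```bash
cat > near.py <<'E'
from h import *
import sys
c=np.array([float(sys.argv[1]),float(sys.argv[2])]);z0,z1=float(sys.argv[3]),float(sys.argv[4]);r=float(sys.argv[5])
st=arm.state();w=arm.camera("wrist");Q=cloud(w,st).reshape(-1,3)
y=Ro.from_quat(st["tool_rot"]).as_matrix()
print("tcp",st["tool_pos"].round(4),"yaw",np.degrees(np.arctan2(y[1,1],y[0,1])).round(2),"zaxis",y[:,2].round(3),"t",st["clock"],st["finger_gap"],st["q"][5])
s=Q[(np.hypot(*(Q[:,:2]-c).T)<r)&(Q[:,2]>z0)&(Q[:,2]<z1)]
print(len(s))
if len(s)>5:
  q=s[:,:2].astype(np.float32);print("z",np.median(s[:,2]),"circ",cv2.minEnclosingCircle(q),"rect",np.round(np.hstack(cv2.minAreaRect(q)),4))
cv2.imwrite(f"pics/{sys.argv[6]}.png",w["frame"])
E
python3 near.py .455 .091 .088 .103 .045 w1
```

```text
tcp [0.4298 0.1373 0.2035] yaw 81.79 zaxis [-0.  0. -1.] t 2.1 0.08525965779588958 -1.212597707545441
2051
z 0.09567057360481884 circ ((0.4543799161911011, 0.09356435388326645), 0.0231307502835989) rect [ 0.4542  0.0938  0.045   0.0449 21.1935]
```

View pics/w1.png

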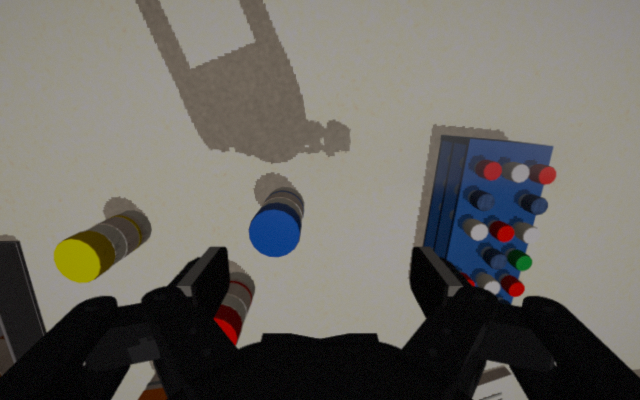

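Call:
{"fn": "arm_command", "kwargs": {"deltas": [0, 0, 0, 0.0125, -0.022, 0, 0.085, 0, 0, 0, 0.0247, -0.0443, -0.005, 0.085, 0, 0, 0, 0.0247, -0.0443, -0.03, 0.085, 0, 0, 0, 0.0247, -0.0443, -0.055, 0.085, 0, 0, 0, 0.0247, -0.0443, -0.08, 0.085, 0, 0, 0, 0.0247, -0.0443, -0.08, 0.085, 0, 0, 0, 0.0247, -0.0443, -0.08, 0.085]}}

```text
clock: 2.73
tool_pos: [0.4531, 0.095, 0.1228]
tool_rot: [0.069, 0.998, -0.0, -0.002]
force: [0.2, 0.5, -0.3]
finger_gap: 0.0849
grip_force: 0.0
```

```bash
python3 near.py .4545 .093 .088 .103 .045 w2
```

```text
tcp [0.4531 0.095  0.1228] yaw 82.09 zaxis [-0.003 -0.    -1.   ] t 2.7333 0.08491235762069159 -1.3177703638657723
4350
z 0.09574744748776767 circ ((0.4542609453201294, 0.09356161206960678), 0.023069197311997414) rect [ 0.4542  0.0936  0.0453  0.045  23.6798]
```

Call:
{"fn": "arm_command", "kwargs": {"deltas": [0, 0, 0, 0.001, -0.0015, -0.02, 0.085, 0, 0, 0, 0.001, -0.0015, -0.04, 0.085, 0, 0, 0, 0.001, -0.0015, -0.055, 0.085, 0, 0, 0, 0.001, -0.0015, -0.066, 0.085, 0, 0, 0, 0.001, -0.0015, -0.066, 0.085, 0, 0, 0, 0.001, -0.0015, -0.066, 0.06, 0, 0, 0, 0.001, -0.0015, -0.066, 0.035, 0, 0, 0, 0.001, -0.0015, -0.066, 0.035, 0, 0, 0, 0.001, -0.0015, -0.066, 0.035, 0, 0, 0, 0.001, -0.0015, -0.066, 0.035, 0, 0, 0, 0.001, -0.0015, -0.066, 0.035, 0, 0, 0, 0.001, -0.0015, -0.066, 0.035]}}

```text
clock: 3.78
tool_pos: [0.4567, 0.0926, 0.059]
tool_rot: [0.07, 0.998, 0.0, 0.002]
force: [-0.9, 1.2, 6.3]
finger_gap: 0.0447
grip_force: 60.4
```

Call:
{"fn": "arm_command", "kwargs": {"deltas": [0, 0, 0, 0, 0, 0, 0.035, 0, 0, 0, 0, 0, 0, 0.035]}}

```text
clock: 3.95
tool_pos: [0.4568, 0.0927, 0.0591]
tool_rot: [0.07, 0.998, 0.0, 0.002]
force: [-0.3, 0.7, 5.7]
finger_gap: 0.0451
grip_force: 60.4
```

Call:
{"fn": "arm_command", "kwargs": {"deltas": [0, 0, 0, 0, 0, 0.02, 0.035, 0, 0, 0, 0, 0, 0.045, 0.035, 0, 0, 0, 0, 0, 0.075, 0.035, 0, 0, 0, 0, 0, 0.105, 0.035, 0, 0, 0, 0.005, -0.02, 0.12, 0.035, 0, 0, 0, 0.01, -0.05, 0.125, 0.035, 0, 0, 0, 0.018, -0.08, 0.125, 0.035, 0, 0, 0, 0.025, -0.11, 0.125, 0.035, 0, 0, 0, 0.032, -0.14, 0.125, 0.035, 0, 0, 0, 0.04, -0.17, 0.125, 0.035, 0, 0, 0, 0.047, -0.2, 0.125, 0.035, 0, 0, 0, 0.053, -0.23, 0.125, 0.035]}}

```text
clock: 4.95
tool_pos: [0.5088, -0.1392, 0.1833]
tool_rot: [0.07, 0.998, -0.0, 0.001]
force: [-0.5, 0.4, -0.7]
finger_gap: 0.045
grip_force: 61.5
```

Call:
{"fn": "arm_command", "kwargs": {"deltas": [0, 0, 0, 0.006, -0.03, 0, 0.035, 0, 0, 0, 0.012, -0.06, 0, 0.035, 0, 0, 0, 0.018, -0.09, 0, 0.035, 0, 0, 0, 0.024, -0.12, 0, 0.035, 0, 0, 0, 0.03, -0.145, 0, 0.035, 0, 0, 0, 0.034, -0.16, 0, 0.035, 0, 0, 0, 0.035, -0.17, 0, 0.035, 0, 0, 0, 0.035, -0.17, 0, 0.035, 0, 0, 0, 0.035, -0.17, 0, 0.035]}}

```text
clock: 5.7
tool_pos: [0.543, -0.3068, 0.1823]
tool_rot: [0.07, 0.998, 0.001, -0.0]
force: [-0.3, 0.3, -1.5]
finger_gap: 0.0444
grip_force: 61.5
```

```bash
cat > chk.py <<'E'
from h import *
import sys
st=arm.state();R=Ro.from_quat(st["tool_rot"]).as_matrix()
print("tcp",st["tool_pos"].round(4),"yaw",np.degrees(np.arctan2(R[1,1],R[0,1])).round(2),"gap",st["finger_gap"],"t",st["clock"])
w=arm.camera("wrist");b=arm.camera("side");a=arm.camera("top")
cv2.imwrite(f"pics/{sys.argv[1]}w.png",w["frame"]);cv2.imwrite(f"pics/{sys.argv[1]}s.png",b["frame"])
D=np.vstack([w["frame"][:, :],]);v=b["frame"][200:400,280:500]
cv2.imwrite(f"pics/{sys.argv[1]}.png",np.hstack([cv2.resize(w["frame"],(400,250)),cv2.resize(v,(275,250))]))
for n,X in(("wrist",cloud(w,st)),("side",cloud(b)),("top",cloud(a))):
  Q=X.reshape(-1,3);s=Q[(np.hypot(*(Q[:,:2]-(.545,-.308)).T)<.14)&(Q[:,2]>.044)&(Q[:,2]<.054)][:,:2].astype(np.float32)
  if len(s)>9: print(n,"carrier",len(s),np.round(np.hstack(cv2.minAreaRect(s)),4))
E
python3 chk.py k1
```

```text
tcp [ 0.543  -0.3068  0.1823] yaw 81.95 gap 0.04444794595486368 t 5.7
wrist carrier 2498 [ 0.5191 -0.3037  0.0865  0.1438 82.3199]
side carrier 1218 [ 0.5459 -0.31    0.0867  0.1956 82.1627]
top carrier 688 [ 0.5445 -0.3064  0.0873  0.1955 82.477 ]
```

View pics/k1.png

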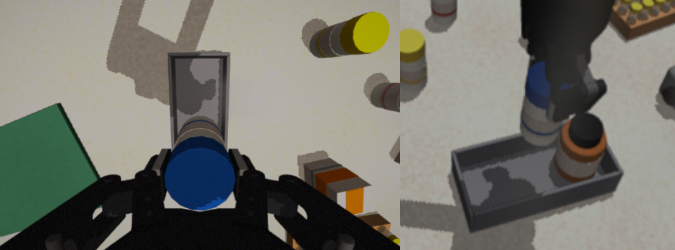

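Call:
{"fn": "arm_command", "kwargs": {"deltas": [0, 0, 0, 0, -0.001, -0.015, 0.035, 0, 0, 0, 0, -0.001, -0.035, 0.035, 0, 0, 0, 0, -0.001, -0.055, 0.035, 0, 0, 0, 0, -0.001, -0.075, 0.035, 0, 0, 0, 0, -0.001, -0.09, 0.035, 0, 0, 0, 0, -0.001, -0.1, 0.035, 0, 0, 0, 0, -0.001, -0.106, 0.035, 0, 0, 0, 0, -0.001, -0.11, 0.035, 0, 0, 0, 0, -0.001, -0.113, 0.035, 0, 0, 0, 0, -0.001, -0.115, 0.035, 0, 0, 0, 0, -0.001, -0.115, 0.035, 0, 0, 0, 0, -0.001, -0.115, 0.035]}}

```text
clock: 6.85
tool_pos: [0.5439, -0.309, 0.0681]
tool_rot: [0.07, 0.998, -0.0, 0.001]
force: [-0.3, -0.3, 0.4]
finger_gap: 0.0449
grip_force: 61.5
```

Call:
{"fn": "arm_command", "kwargs": {"deltas": [0, 0, 0, 0, 0, -0.001, 0.035, 0, 0, 0, 0, 0, -0.002, 0.035, 0, 0, 0, 0, 0, -0.002, 0.035, 0, 0, 0, 0, 0, -0.002, 0.035]}}

```text
clock: 7.18
tool_pos: [0.5434, -0.3087, 0.0655]
tool_rot: [0.07, 0.998, -0.0, 0.0]
force: [0.1, 1.0, -1.1]
finger_gap: 0.0448
grip_force: 61.5
```

Call:
{"fn": "arm_command", "kwargs": {"deltas": [0, 0, 0, 0, 0, -0.001, 0.035, 0, 0, 0, 0, 0, -0.002, 0.035, 0, 0, 0, 0, 0, -0.002, 0.035, 0, 0, 0, 0, 0, -0.002, 0.035]}}

```text
clock: 7.52
tool_pos: [0.5436, -0.3088, 0.0641]
tool_rot: [0.07, 0.998, -0.0, 0.0]
force: [-1.3, 0.6, 5.3]
finger_gap: 0.0449
grip_force: 62.0
```

Contact with the floor. Open slowly and rise.

Call:
{"fn": "arm_command", "kwargs": {"deltas": [0, 0, 0, 0, 0, 0, 0.05, 0, 0, 0, 0, 0, 0, 0.06, 0, 0, 0, 0, 0, 0, 0.075, 0, 0, 0, 0, 0, 0.001, 0.085, 0, 0, 0, 0, 0, 0.003, 0.085, 0, 0, 0, 0, 0, 0.003, 0.085, 0, 0, 0, 0, 0, 0.02, 0.085, 0, 0, 0, 0, 0, 0.045, 0.085, 0, 0, 0, 0, 0, 0.075, 0.085, 0, 0, 0, 0, 0, 0.105, 0.085, 0, 0, 0, 0, 0, 0.13, 0.085, 0, 0, 0, 0, 0, 0.136, 0.085]}}

```text
clock: 8.52
tool_pos: [0.5459, -0.3102, 0.2047]
tool_rot: [0.07, 0.998, -0.002, 0.004]
force: [0.6, -1.1, 0.3]
finger_gap: 0.0845
grip_force: 0.0
```

```bash
python3 chk.py k2; python3 - <<'E'
from h import *
b=arm.camera("side");Q=cloud(b).reshape(-1,3)
for n,c in dict(jar=(.542,-.31),bottle=(.606,-.316)).items():
    s=Q[(np.hypot(*(Q[:,:2]-c).T)<.033)&(Q[:,2]>.093)&(Q[:,2]<.108)]
    print(n,len(s),np.median(s[:,2]),cv2.minEnclosingCircle(s[:,:2].astype(np.float32)))
E
```

```text
tcp [ 0.5459 -0.3102  0.2047] yaw 81.97 gap 0.08454238405422736 t 8.5167
wrist carrier 2959 [ 0.5445 -0.3075  0.0864  0.1951 82.076 ]
side carrier 1337 [ 0.5458 -0.3101  0.0866  0.1954 82.265 ]
top carrier 758 [ 0.5447 -0.3065  0.0868  0.1957 82.5116]
jar 749 0.09941325488948238 ((0.5429295301437378, -0.31117042899131775), 0.02334323339164257)
bottle 404 0.09931864236849797 ((0.6062530279159546, -0.31684398651123047), 0.019921235740184784)
```

View pics/k2.png

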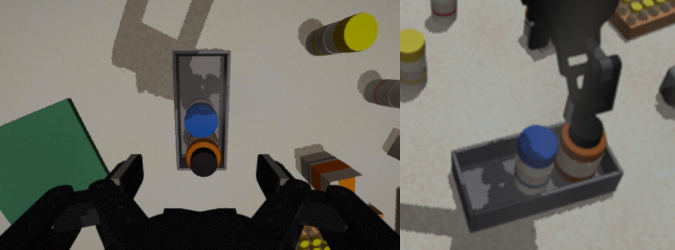

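Call:
{"fn": "arm_command", "kwargs": {"deltas": [0, 0, -0.3, 0.01, 0.03, 0, 0.085, 0, 0, -0.6, 0.02, 0.06, 0, 0.085, 0, 0, -1, 0.03, 0.09, 0, 0.085, 0, 0, -1.4, 0.04, 0.12, 0, 0.085, 0, 0, -1.8, 0.05, 0.15, 0, 0.085, 0, 0, -2.2, 0.06, 0.18, 0, 0.085, 0, 0, -2.6, 0.07, 0.21, 0, 0.085, 0, 0, -3, 0.08, 0.24, 0, 0.085, 0, 0, -3.3, 0.09, 0.27, 0, 0.085, 0, 0, -3.6, 0.1, 0.3, 0, 0.085, 0, 0, -3.6, 0.11, 0.325, 0, 0.085, 0, 0, -3.6, 0.115, 0.345, 0, 0.085]}}

```text
clock: 9.72
tool_pos: [0.658, 0.0388, 0.1964]
tool_rot: [0.225, 0.974, -0.0, -0.002]
force: [0.0, 0.1, 0.1]
finger_gap: 0.0851
grip_force: 0.0
```

Call:
{"fn": "arm_command", "kwargs": {"deltas": [0, 0, 0, 0.01, 0.025, 0, 0.085, 0, 0, 0, 0.017, 0.048, -0.01, 0.085, 0, 0, 0, 0.017, 0.048, -0.03, 0.085, 0, 0, 0, 0.017, 0.048, -0.055, 0.085, 0, 0, 0, 0.017, 0.048, -0.07, 0.085, 0, 0, 0, 0.017, 0.048, -0.07, 0.085, 0, 0, 0, 0.017, 0.048, -0.07, 0.085]}}

```text
clock: 10.3
tool_pos: [0.6734, 0.0843, 0.1262]
tool_rot: [0.225, 0.974, -0.001, -0.003]
force: [0.6, -0.3, 0.3]
finger_gap: 0.0851
grip_force: 0.0
```

```bash
python3 near.py .679 .085 .088 .103 .045 w3
```

```text
tcp [0.6734 0.0843 0.1262] yaw 63.98 zaxis [-0.006 -0.    -1.   ] t 10.3 0.0850693207797715 -1.0543732993743387
6021
z 0.09593503656676303 circ ((0.6788719892501831, 0.08781218528747559), 0.033835604786872864) rect [6.78700e-01 8.78000e-02 5.22000e-02 4.49000e-02 6.35747e+01]
```

View pics/w3.png

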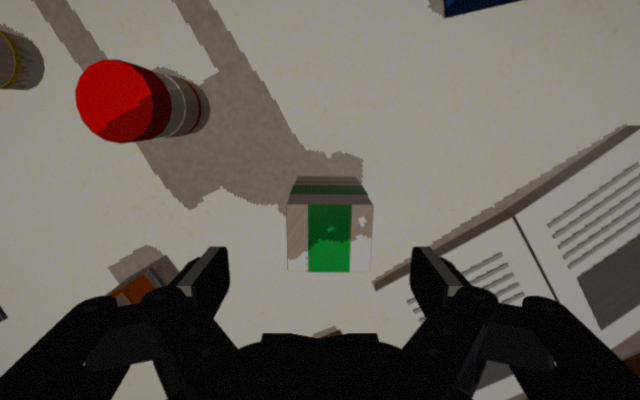

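Call:
{"fn": "arm_command", "kwargs": {"deltas": [0, 0, 0, 0.005, 0.003, -0.005, 0.085, 0, 0, 0, 0.005, 0.003, -0.025, 0.085, 0, 0, 0, 0.005, 0.003, -0.045, 0.085, 0, 0, 0, 0.005, 0.003, -0.06, 0.085, 0, 0, 0, 0.005, 0.003, -0.067, 0.085, 0, 0, 0, 0.005, 0.003, -0.067, 0.085, 0, 0, 0, 0.005, 0.003, -0.067, 0.06, 0, 0, 0, 0.005, 0.003, -0.067, 0.04, 0, 0, 0, 0.005, 0.003, -0.067, 0.04, 0, 0, 0, 0.005, 0.003, -0.067, 0.04, 0, 0, 0, 0.005, 0.003, -0.067, 0.04, 0, 0, 0, 0.005, 0.003, -0.067, 0.04]}}

```text
clock: 11.35
tool_pos: [0.6819, 0.0873, 0.0643]
tool_rot: [0.225, 0.974, 0.0, 0.002]
force: [0.2, -1.0, 6.3]
finger_gap: 0.0513
grip_force: 63.3
```

Call:
{"fn": "arm_command", "kwargs": {"deltas": [0, 0, 0, 0, 0, 0, 0.04, 0, 0, 0, 0, 0, 0, 0.04]}}

```text
clock: 11.52
tool_pos: [0.6819, 0.0873, 0.0643]
tool_rot: [0.225, 0.974, 0.0, 0.002]
force: [-0.6, -0.4, 5.8]
finger_gap: 0.0509
grip_force: 63.3
```

Call:
{"fn": "arm_command", "kwargs": {"deltas": [0, 0, 0, 0, 0, 0.02, 0.04, 0, 0, 0, 0, 0, 0.045, 0.04, 0, 0, 0, 0, 0, 0.075, 0.04, 0, 0, 0, 0, 0, 0.105, 0.04, 0, 0, 0.3, -0.01, -0.02, 0.12, 0.04, 0, 0, 0.6, -0.025, -0.045, 0.122, 0.04, 0, 0, 1, -0.04, -0.075, 0.122, 0.04, 0, 0, 1.4, -0.055, -0.105, 0.122, 0.04, 0, 0, 1.8, -0.07, -0.135, 0.122, 0.04, 0, 0, 2.2, -0.085, -0.165, 0.122, 0.04, 0, 0, 2.6, -0.1, -0.195, 0.122, 0.04, 0, 0, 3, -0.115, -0.225, 0.122, 0.04]}}

```text
clock: 12.52
tool_pos: [0.5642, -0.1387, 0.1844]
tool_rot: [0.095, 0.995, 0.0, -0.0]
force: [0.0, 0.2, -0.7]
finger_gap: 0.0511
grip_force: 63.0
```

Call:
{"fn": "arm_command", "kwargs": {"deltas": [0, 0, 0.3, -0.015, -0.03, 0, 0.04, 0, 0, 0.6, -0.03, -0.06, 0, 0.04, 0, 0, 0.6, -0.045, -0.09, 0, 0.04, 0, 0, 0.6, -0.06, -0.12, 0, 0.04, 0, 0, 0.6, -0.07, -0.145, 0, 0.04, 0, 0, 0.6, -0.076, -0.158, 0, 0.04, 0, 0, 0.6, -0.078, -0.162, 0, 0.04, 0, 0, 0.6, -0.078, -0.162, 0, 0.04, 0, 0, 0.6, -0.078, -0.162, 0, 0.04]}}

```text
clock: 13.27
tool_pos: [0.4877, -0.2986, 0.1843]
tool_rot: [0.07, 0.998, 0.001, 0.0]
force: [0.2, 0.1, -1.0]
finger_gap: 0.0511
grip_force: 63.0
```

```bash
python3 chk.py k3; python3 near.py .484 -.300 .20 .24 .05 w4; python3 - <<'E'
from h import *
b=arm.camera("side");Q=cloud(b).reshape(-1,3)
s=Q[(np.hypot(*(Q[:,:2]-(.49,-.305)).T)<.05)&(Q[:,2]>.09)&(Q[:,2]<.25)]
print(np.percentile(s[:,2],[1,50,99]))
E
```

```text
tcp [ 0.4877 -0.2986  0.1843] yaw 81.97 gap 0.05109470298830429 t 13.2667
wrist carrier 1207 [ 0.5441 -0.3073  0.0862  0.1954 82.1748]
side carrier 1187 [ 0.5456 -0.3105  0.086   0.1953 82.0049]
top carrier 723 [ 0.5444 -0.3068  0.0874  0.1955 82.0478]
tcp [ 0.4881 -0.2982  0.1844] yaw 82.08 zaxis [ 0.     0.001 -1.   ] t 13.4167 0.05107606305917268 -2.0553122997890156
17883
z 0.21630980151999424 circ ((0.48370879888534546, -0.2999456822872162), 0.050010256469249725) rect [ 4.8490e-01 -2.9980e-01  9.8800e-02  4.5000e-02  8.2102e+01]
[0.09461913 0.17872286 0.24551373]
```

View pics/k3.png

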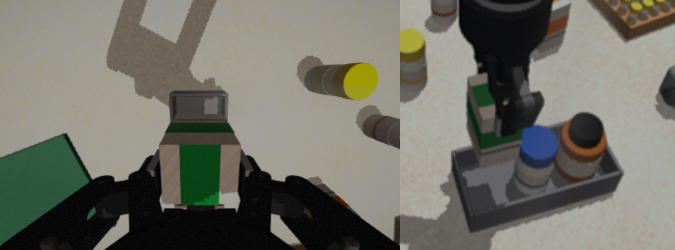

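Call:
{"fn": "arm_command", "kwargs": {"deltas": [0, 0, 0, 0.001, -0.001, -0.015, 0.04, 0, 0, 0, 0.001, -0.001, -0.035, 0.04, 0, 0, 0, 0.001, -0.001, -0.055, 0.04, 0, 0, 0, 0.001, -0.001, -0.072, 0.04, 0, 0, 0, 0.001, -0.001, -0.086, 0.04, 0, 0, 0, 0.001, -0.001, -0.096, 0.04, 0, 0, 0, 0.001, -0.001, -0.103, 0.04, 0, 0, 0, 0.001, -0.001, -0.107, 0.04, 0, 0, 0, 0.001, -0.001, -0.11, 0.04, 0, 0, 0, 0.001, -0.001, -0.112, 0.04, 0, 0, 0, 0.001, -0.001, -0.112, 0.04, 0, 0, 0, 0.001, -0.001, -0.112, 0.04]}}

```text
clock: 14.52
tool_pos: [0.4889, -0.301, 0.073]
tool_rot: [0.07, 0.998, -0.0, 0.0]
force: [0.2, 0.1, -1.8]
finger_gap: 0.0516
grip_force: 63.0
```

Call:
{"fn": "arm_command", "kwargs": {"deltas": [0, 0, 0, 0, 0, -0.001, 0.04, 0, 0, 0, 0, 0, -0.002, 0.04, 0, 0, 0, 0, 0, -0.002, 0.04, 0, 0, 0, 0, 0, -0.002, 0.04]}}

```text
clock: 14.85
tool_pos: [0.4885, -0.3007, 0.0706]
tool_rot: [0.07, 0.998, -0.0, 0.0]
force: [-0.2, -0.7, -0.6]
finger_gap: 0.0514
grip_force: 63.0
```

Call:
{"fn": "arm_command", "kwargs": {"deltas": [0, 0, 0, 0, 0, -0.001, 0.04, 0, 0, 0, 0, 0, -0.0015, 0.04, 0, 0, 0, 0, 0, -0.0015, 0.04, 0, 0, 0, 0, 0, -0.0015, 0.04]}}

```text
clock: 15.18
tool_pos: [0.4886, -0.3008, 0.0694]
tool_rot: [0.07, 0.998, -0.0, 0.0]
force: [-0.7, 0.9, 3.7]
finger_gap: 0.0511
grip_force: 63.3
```

Call:
{"fn": "arm_command", "kwargs": {"deltas": [0, 0, 0, 0, 0, -0.001, 0.04, 0, 0, 0, 0, 0, -0.001, 0.04, 0, 0, 0, 0, 0, -0.001, 0.04]}}

```text
clock: 15.43
tool_pos: [0.4887, -0.3009, 0.0693]
tool_rot: [0.07, 0.998, -0.0, 0.0]
force: [-2.3, 0.9, 10.0]
finger_gap: 0.051
grip_force: 64.2
```

On the floor. Release and rise.

Call:
{"fn": "arm_command", "kwargs": {"deltas": [0, 0, 0, 0, 0, 0.001, 0.055, 0, 0, 0, 0, 0, 0.001, 0.065, 0, 0, 0, 0, 0, 0.001, 0.075, 0, 0, 0, 0, 0, 0.002, 0.085, 0, 0, 0, 0, 0, 0.003, 0.085, 0, 0, 0, 0, 0, 0.003, 0.085, 0, 0, 0, 0, 0, 0.02, 0.085, 0, 0, 0, 0, 0, 0.045, 0.085, 0, 0, 0, 0, 0, 0.075, 0.085, 0, 0, 0, 0, 0, 0.105, 0.085, 0, 0, 0, 0, 0, 0.13, 0.085, 0, 0, 0, 0, 0, 0.136, 0.085]}}

```text
clock: 16.43
tool_pos: [0.4908, -0.3023, 0.2087]
tool_rot: [0.07, 0.998, -0.002, 0.004]
force: [0.5, 0.3, 0.8]
finger_gap: 0.0851
grip_force: 0.0
```

Call:
{"fn": "arm_command", "kwargs": {"deltas": [0, 0, 0, 0, 0, 0.005, 0.085, 0, 0, 0, 0, 0, 0.005, 0.085, 0, 0, 0, 0, 0, 0.005, 0.085]}}

```text
clock: 16.68
tool_pos: [0.4877, -0.3001, 0.2077]
tool_rot: [0.07, 0.998, 0.001, -0.001]
force: [-0.0, 0.8, -0.7]
finger_gap: 0.0847
grip_force: 0.0
```

```bash
python3 chk.py k4; python3 - <<'E'
from h import *
b=arm.camera("side");Q=cloud(b).reshape(-1,3)
for n,c in dict(jar=(.542,-.31),bottle=(.606,-.316),carton=(.486,-.302)).items():
    s=Q[(np.hypot(*(Q[:,:2]-c).T)<.033)&(Q[:,2]>.09)&(Q[:,2]<.115)]
    print(n,len(s),s[:,2].min(),np.median(s[:,2]),s[:,2].max(),np.round(np.hstack(cv2.minAreaRect(s[:,:2].astype(np.float32))),4))
E
```

```text
tcp [ 0.4877 -0.3001  0.2077] yaw 81.97 gap 0.0847428593156456 t 16.6833
wrist carrier 2553 [ 0.544  -0.3072  0.0867  0.1951 82.1194]
side carrier 1307 [ 0.5458 -0.31    0.0864  0.1952 82.1326]
top carrier 779 [ 0.5445 -0.3066  0.0876  0.1959 81.7955]
jar 760 0.09013521163664506 0.09934601063222581 0.10220762093301217 [ 0.5429 -0.3126  0.0457  0.0424 14.8607]
bottle 571 0.09020450415421588 0.09923571174233725 0.10247861038188488 [ 0.6062 -0.3167  0.0394  0.0388 14.35  ]
carton 1129 0.09010570166099063 0.09956227562862163 0.10243660176713898 [ 4.871e-01 -3.043e-01  5.330e-02  4.470e-02  8.073e+01]
```

View pics/k4.png

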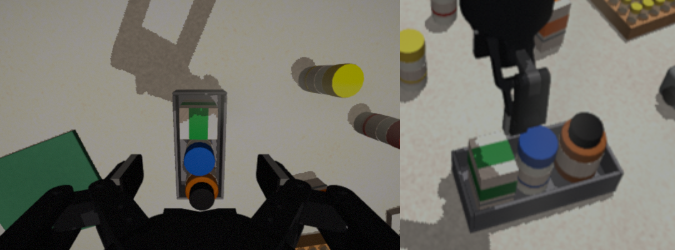

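All three stand upright on the carrier's floor with tops at about 0.0995 m, and the gripper is clear of them.

```bash
python3 -c "
from cell import arm
print(arm.job_done())"
```

```text
the job is handed in; nothing more can be done
None
```

The blue-capped jar and the green-banded carton now stand upright on the carrier floor beside the brown bottle. I handed the job in at about 17 s; the hand-in call returned no verdict.

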